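# Hold the gauge tweezers at the marked gap over the counting tray

## Robot

A 6-joint arm with a two-finger parallel gripper is mounted at the origin on the work surface. World frame = base frame: x ahead of the robot, y to its left, z up, the work surface at z = 0. Lengths are in m, angles in degrees, forces in N, time in s.
With the tool pointing down it reaches from about 0.275 to 0.85 m from the base axis. Payload 5.2 kg.
Tool frame: the origin (TCP) lies between the finger pads; the fingertips stand 8 mm ahead of it and the grasp point (between the pads) lies 11 mm behind it; z points along the fingers, y is the direction in which the jaws open and shut (so a half turn about z gives the same grasp; the last joint's range is limited). The gripper opens to 85 mm and grips with 20 to 120 N. Pads are 22 mm wide; open, the fingers measure 114 mm over their backs; the gripper's body (76 mm by 85 mm) begins 54 mm behind the grasp point. The pads swing forward as they close: fully open they stand 13 mm farther back than shut.
Start: joints at [65.443, 14.817, 87.949, -0, 77.235, -11.62], TCP at [0.123, 0.536, 0.239] pointing down, gripper open.
Joint ranges: [-179.93, 179.93], [-52.35, 119.4], [10.71, 147.94], [-69.91, 249.91], [12.55, 155.21], [-178.61, 178.61]. Speed limits (degrees/s): [147.25, 147.25, 180, 180, 180, 180].

## Interface

Orientations are given as a 3x3 rotation matrix whose columns are the frame's x, y, z axes.
In Python, from cell import * gives the robot as it stands.
- The arm moves only by the tool play_rows, never from a script. Its argument "steps" is a list of rows, each a list of 6 numbers: the shift along the tool's x, y, z in units of 25 mm (1.0 is 25 mm), then the turn, a rotation vector about the tool's x, y, z in units of 5 degrees (1.0 is 5 degrees). A call has 1 to 10 rows; each row shifts and turns the pose as measured when the row begins, along the tool's axes as they then stand; what a row does not reach is not made up. A row lasts 1/12 s, in which the tool goes at most 41.7 mm and 7.16 degrees, less where a joint would pass 70% of its speed; a pose out of reach is approached as far as the arm can. A call is refused whole if a number of a shift passes 1 or a number of a turn 1, either way. A call with a gripper value outside its range is refused whole. "grip" is the gripper's target within -1 to 1 (fully open at 1, half-way at 0, shut at -1), set as the call begins (left out, the last holds). The fingers move at their own pace and stop on an object; "force" is the grip in N (left out, the last holds). Time passes only in rows, so rows that do not move let the fingers close. It gives the time, the measured TCP pose, the force and the opening at its end, in the units of the state.
- observe(): the state, without advancing time (a new reading comes with each control period).
- capture(name): name is "side" or "top" or "wrist"; returns the picture (400x640x3 uint8, blue, green, red); there is no depth.
- calibration(name): a dict with "mtx" (3x3 intrinsics, pixels), "extrinsics" (4x4, takes a point from world to camera coordinates). Camera axes: x right, y up, looking along -z (the intrinsics and any distortion apply to the point x, -y, -z); pixel columns grow to the right and rows downward; lengths in m; the calibration is good to about 2 mm. A picture is of the moment at which its call begins: read the wrist's pose just before it. calibration takes no time and is no camera call; for the wrist camera it gives the pose at the moment of the call.
- close_job(): hands the job in, once; it reports no verdict.
The state is a dict: "t": time; "qpos": joint angles; "joint_vel": joint speeds; "effort": joint torques, N m; "position": TCP position; "eef_rot": TCP orientation; "ft_force": force on the tool from outside, world axes, zero at the start; "wrist_torque": the same for the moment, N m; "grip_width": finger opening in m.
Only numpy, scipy, OpenCV 4.12 (cv2) and the standard library are available. Lean on these libraries where they do the work, as an engineer would, in place of code of your own. Each camera call takes 0.05 s, during which the arm holds its last target.

## Task

Take the sprung tweezers off their rest and bring their tips over the middle of the tablet counting tray, about 10 cm above the table and lying level, squeezed so that the pointer pin stands right beside the gauge rider (the marked tip gap), ready for a colleague to try a tablet between the tips. Keep that gap steady and finish while still holding the tweezers there: do not put them down or let go. Leave everything else on the table where it is.

Things in the scene. Friction and masses are not known exactly. Their poses are not given: they have to be found in the camera images.
- tweezers: Plain bright metal sprung tweezers, 222 mm long, 65 g in all (varies by some 20 %), balanced near the grip plates, lying on edge on the rest so that the arms open and close horizontally. Origin: underside, midway between the ribbed grip plates when relaxed; x along the tweezers to the tips (x = +74 mm), z up. Pivot at x = -125 mm, tail end at -148 mm. Arms 14 mm high, 3 mm thick. The left arm (+y) is fixed at 0.1 rad to x; the right one swings.
- grip (a point): Where to take the tweezers: midway between the outer grip plates, 7 mm above the underside (origin x, y). Axes as the tweezers: close one finger on each plate along y. The plates are 34 mm long (along x) and 14 mm high; their outsides are 37 mm apart when relaxed, about 37 mm - 125 mm x q when squeezed by q rad (joint squeeze).
- squeeze (a joint): Angle q in rad by which the tweezers are squeezed: 0 relaxed (tips 40 mm apart inside), 0.19 nearly shut (2 mm). Tip gap in mm = 200 x (0.2 - q). Sprung open: each grip plate pushes out with 3.8 N + 48 N per rad of q (at most 13 N), so the fingers must keep their opening to keep the gap.
- rider (a joint): Position in m of the gauge rider along its bar, set before the start; it sits too stiffly to be shifted. The pointer pin is beside the rider's middle when q (joint squeeze) = 0.2 - rider / 0.174; the marked tip gap is thus 1.15 x rider, 10 to 26 mm.
- tip_a (a point): Inner face of the tip of the left (+y), fixed arm, 5 mm above the underside; its axes are those of the tweezers.
- tip_b (a point): Inner face of the tip of the right, swinging arm, 5 mm above the underside.
- pointer (a point): The pointer pin: an upright black pin, 3 mm wide, on the right arm 49 mm ahead of the grip plates' middle, rising 21 mm above the tweezers' underside just on the tip side of the gauge bar. The point is on its axis at the rider's height.
- mark (a point): Centre of the gauge rider: a black block, 12 x 5 x 9 mm (5 along the bar), on an 8 mm wide aluminium gauge bar that stands out crosswise from the left arm over the right arm 40 mm ahead of the grip plates' middle. y axis along the bar, towards the left arm. Its top is 23 mm above the underside. The gap is right when the pin stands beside the rider, its axis within the rider's 5 mm width.
- rest: Black plastic tweezers rest, fixed: base plate 200 x 85 x 6 mm with two cross bars, 78 mm wide, 10 mm thick, at x = -95 and +55 mm, whose tops 32 mm above the table carry the tweezers; 8 mm lips at the bars' ends. Between the bars there is free room for the fingers. Origin on the table below the grip plates (within 6 mm), x towards the tweezers' tips.
- tray: White open tablet counting tray, 160 x 120 mm, 18 mm high, fixed, small white tablets lying in it. Origin: middle of its underside, on the table; z up, x along its long side.
- vial: Bystander: small amber jar, 32 mm wide, 55 mm high, beside the tray, 100 mm from the tray's middle. Origin at its underside.
- eraser_box: Bystander: small white box 45 x 28 x 22 mm, beside the rest. Origin at its underside.
- carton_a: Bystander: white medicine carton 60 x 110 x 45 mm, beyond the work area. Origin at its underside.
- carton_b: Bystander: white medicine carton 50 x 90 x 35 mm, at the left. Origin at its underside.
- syrup: Bystander: amber syrup bottle, 44 mm wide, 95 mm high, at the near right. Origin at its underside.
- pill_jar: Bystander: white plastic jar, 60 mm wide, 75 mm high, at the right. Origin at its underside.
- spatula: Bystander: 170 mm long spatula lying crosswise at the far side.
Not all that is in view belongs to the job. Leave any orange look-alike of the tweezers alone.

How it is judged (in metres and radians):
On the way, in this order (a step that is already met when the one before it is completed fails the run):
1. the tweezers are lifted off the rest in the gripper (height (world z) of tip_a above 0.06 m and contact force between the fingers and tweezers above 1 N), for 0.2 s.
2. the tips are over the tray, level, with the pointer beside the rider, and stay so for a second (all of step 1 and y of pointer in the frame of mark between -0.0025 and 0.0025 m and horizontal distance between each of tip_a, tip_b and tray below 0.04 m and height (world z) of tip_a below 0.16 m and angle between tweezers's own z axis and vertical below 0.26 rad), for 1 s.
At the end, for the whole second after the job is handed in: The fingers hold the tweezers, level within 15 degrees, still, both tips within 40 mm sideways of the tray's middle and 60 to 160 mm above the table, the pointer pin beside the rider (within 2.5 mm of its middle along the bar) and the gap not moving (all of step 2 and linear speed of tweezers below 0.02 m/s and velocity of joint squeeze between -0.03 and 0.03 rad/s); the arm keeps its last pose, push and grip.
It fails at once if a bystander is shoved (moved more than 25 mm) (distance of any of vial, eraser_box, carton_a, carton_b, syrup, pill_jar, spatula from where it was at the start of the episode above 0.025 m).
It also fails if it takes over 34 s, if anything falls off the work surface, if the arm or the gripper's body presses on something with over 40 N, if the wrist force passes 120 N, or if a joint passes its speed limit or range.

## Working session

There is one attempt and no reset: what is moved stays moved. The work goes in short steps, Python scripts to look and compute and a tool call to move; the robot and the scene stay as the last step left them, time stands still between calls to the robot, and variables do not carry over. Pictures are saved under pics/ and viewed, and the job is handed in when it is done.

Besides the shell and the picture viewer there is one more tool, called after "Call:" as a command line: name --pt "numbers of a row" for each row, then --argument value for the rest. play_rows: Moves the arm, as the interface text tells. Its arguments: {"type":"object","properties":{"steps":{"type":"array"},"grip":{"type":"number"},"force":{"type":"number"}},"required":["steps"]}

```bash
ls; mkdir -p pics; python3 - <<'E'
from cell import *
import cv2, numpy as np
o=observe();print(o)
for n in ["side","top","wrist"]:
    c=calibration(n);print(n,np.round(c["mtx"],1).tolist(),np.round(c["extrinsics"],4).tolist(),[k for k in c])
    cv2.imwrite(f"pics/{n}0.png",capture(n))
E
```

```text
pics
{'t': 0.0, 'qpos': array([ 6.54438510e+01,  1.48581023e+01,  8.80125873e+01,  1.53434901e-03,
        7.72362168e+01, -1.16201080e+01]), 'joint_vel': array([4.75325321e-05, 3.51573626e-03, 7.87315892e-02, 1.14470053e-02,
       2.06332720e-02, 9.69943484e-02]), 'effort': array([-3.50510072e-04, -4.46031725e+01, -2.90569603e+01, -3.70360995e-04,
        1.16437845e-02, -1.79922279e-05]), 'position': array([0.12287168, 0.53555262, 0.238475  ]), 'eef_rot': array([[-9.74619079e-01,  2.23868292e-01, -7.99181318e-04],
       [ 2.23869358e-01,  9.74617703e-01, -1.68625328e-03],
       [ 4.01397620e-04, -1.82236682e-03, -9.99998259e-01]]), 'ft_force': array([-0.58287229, -0.07398754,  0.41042582]), 'wrist_torque': array([-0.01547782,  0.03032763, -0.00687471]), 'grip_width': 0.08541589586258863}
side [[373.9, 0.0, 321.0], [0.0, 373.9, 199.8], [0.0, 0.0, 1.0]] [[0.694, -0.7199, 0.0021, -0.3548], [0.411, 0.3986, 0.8199, -0.285], [-0.5911, -0.5681, 0.5725, -0.6821], [0.0, 0.0, 0.0, 1.0]] ['mtx', 'extrinsics']
top [[506.0, 0.0, 323.6], [0.0, 506.0, 202.8], [0.0, 0.0, 1.0]] [[0.0246, -0.9997, -0.0023, -0.0154], [0.9803, 0.0237, 0.1962, -0.5366], [-0.1961, -0.0071, 0.9806, -1.6053], [0.0, 0.0, 0.0, 1.0]] ['mtx', 'extrinsics']
wrist [[283.5, 0.0, 318.8], [0.0, 283.5, 197.4], [0.0, 0.0, 1.0]] [[0.2238, 0.9746, -0.0007, -0.5485], [-0.9211, 0.2113, -0.3271, 0.0424], [-0.3187, 0.0739, 0.945, -0.3803], [0.0, 0.0, 0.0, 1.0]] ['mtx', 'extrinsics']
```

View pics/side0.png

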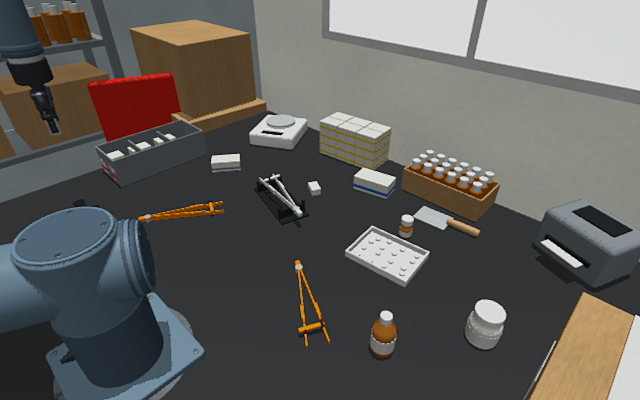

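View pics/top0.png

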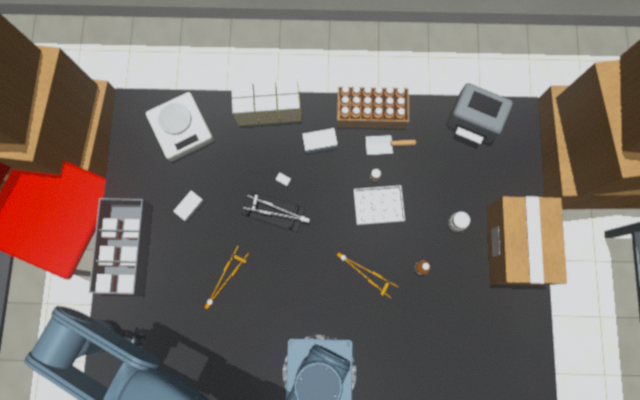

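View pics/wrist0.png

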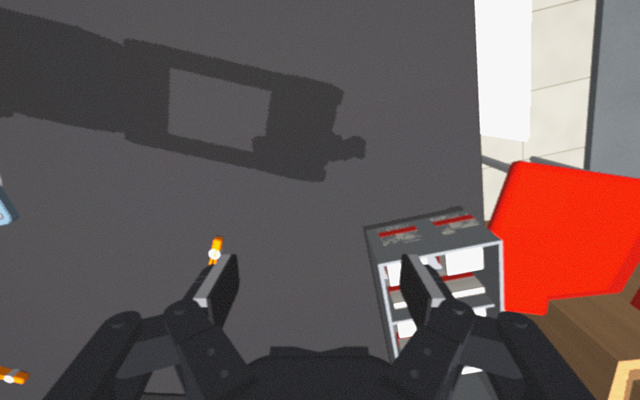

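```bash
cat > h.py <<'E'
from cell import *
import cv2, numpy as np
def ray(c,u,v):
    K=c["mtx"];E=c["extrinsics"];R=E[:3,:3];t=E[:3,3]
    d=np.array([(u-K[0,2])/K[0,0],-(v-K[1,2])/K[1,1],-1.]);
    return -R.T@t, R.T@d
def onplane(c,u,v,z):
    o,d=ray(c,u,v);return o+d*(z-o[2])/d[2]
def proj(c,p):
    E=c["extrinsics"];q=E[:3,:3]@np.asarray(p)+E[:3,3];q=q*[1,-1,-1]
    r=c["mtx"]@q;return r[:2]/r[2]
E
python3 - <<'E'
import cv2
im=cv2.imread('pics/top0.png')
cv2.imwrite('pics/topz.png',cv2.resize(im[170:240,230:330],None,fx=8,fy=8,interpolation=cv2.INTER_CUBIC))
cv2.imwrite('pics/topt.png',cv2.resize(im[150:240,340:430],None,fx=6,fy=6,interpolation=cv2.INTER_CUBIC))
im=cv2.imread('pics/side0.png')
cv2.imwrite('pics/sidez.png',cv2.resize(im[165:235,240:340],None,fx=8,fy=8,interpolation=cv2.INTER_CUBIC))
E
```

```text
(no output)
```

View pics/topz.png

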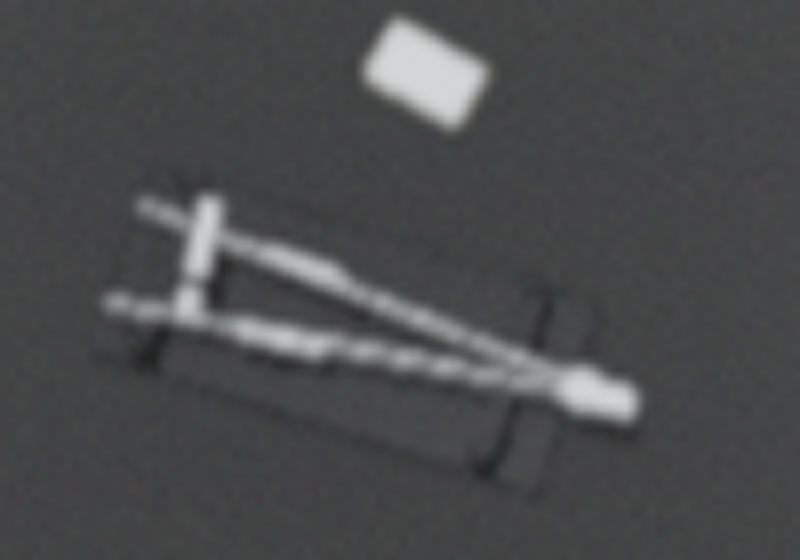

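View pics/sidez.png

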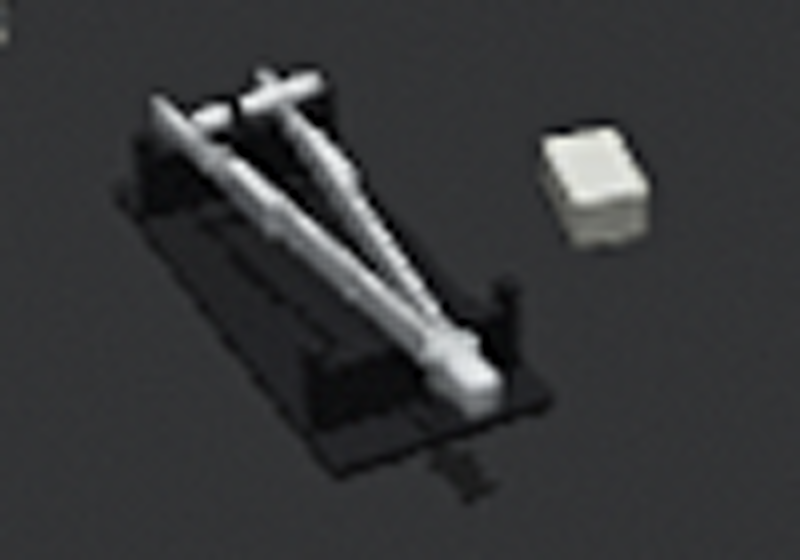

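View pics/topt.png

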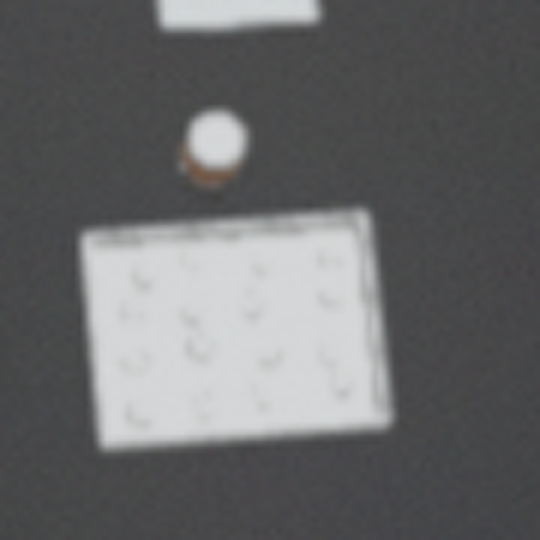

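```bash
python3 - <<'E'
from h import *
c=calibration("top")
np.set_printoptions(precision=4,suppress=True)
P=lambda x,y,s,u0,v0,z:onplane(c,(x+.5)/s-.5+u0,(y+.5)/s-.5+v0,z)
pr=P(305,263,8,230,170,.046);pl=P(285,338,8,230,170,.046)
t=P(605,398,8,230,170,.046)
tl=P(110,302,8,230,170,.046);tr=P(143,206,8,230,170,.046)
print("plates",pr,pl,"mid",(pr+pl)/2,"tail",t,"tips",tl,tr,np.linalg.norm(tl-tr))
d=(tl+tr)/2-t;print("heading tips-tail",np.degrees(np.arctan2(d[1],d[0])),np.linalg.norm(d))
d=pl-pr;print("plate line",np.degrees(np.arctan2(d[1],d[0])),np.linalg.norm(d))
cs=[P(x,y,6,340,150,.018) for x,y in [(82,232),(370,212),(392,425),(103,447)]]
print("tray",np.mean(cs,0),[np.linalg.norm(cs[i]-cs[i-1]) for i in range(4)])
print("vial",P(217,140,6,340,150,.055))
# rest corners via base
rs=[P(x,y,8,230,170,.006) for x,y in [(95,355),(540,495),(600,300),(185,175)]]
print("rest",np.mean(rs,0),rs)
E
```

```text
plates [0.5351 0.1819 0.046 ] [0.5036 0.1886 0.046 ] mid [0.5194 0.1852 0.046 ] tail [0.4819 0.0566 0.046 ] tips [0.5169 0.2612 0.046 ] [0.5575 0.2499 0.046 ] 0.04219665958858057
heading tips-tail 74.45595980319862 0.20648858910951545
plate line 167.92375318618977 0.03226046546136774
tray [ 0.5434 -0.1876  0.018 ] [np.float64(0.1224530074894828), np.float64(0.1623145068460957), np.float64(0.12149788021726261), np.float64(0.1607000951719002)]
vial [ 0.6417 -0.1725  0.055 ]
rest [0.5146 0.1645 0.006 ] [array([0.5016, 0.273 , 0.006 ]), array([0.4469, 0.0841, 0.006 ]), array([0.5302, 0.0618, 0.006 ]), array([0.5798, 0.2393, 0.006 ])]
```

Call:
play_rows --pt "0 0 0 0 0 1" --pt "0 0 0 0 0 1" --pt "0 0 0 0 0 1" --pt "0 0 0 0 0 1" --pt "0 0 0 0 0 1" --pt "0 0 0 0 0 1" --pt "0 0 0 0 0 1" --pt "0 0 0 0 0 1" --pt "0 0 0 0 0 1" --pt "0 0 0 0 0 1" --grip 1 --force 40

```text
t: 0.98
position: [0.1219, 0.5334, 0.2347]
eef_rot: [[-0.419, 0.908, -0.004], [0.908, 0.419, -0.009], [-0.006, -0.008, -1.0]]
ft_force: [0.3, 0.6, -0.1]
grip_width: 0.0854
```

Call:
play_rows --pt "0 0 0 0 0 1" --pt "0 0 0 0 0 1" --pt "0 0 0 0 0 1" --pt "0 0 0 0 0 1" --pt "0 0 0 0 0 1" --pt "0 0 0 0 0 1" --pt "0 0 0 0 0 1" --pt "0 0 0 0 0 1"

```text
t: 1.65
position: [0.1211, 0.5316, 0.2317]
eef_rot: [[0.297, 0.955, -0.007], [0.955, -0.297, -0.015], [-0.017, -0.002, -1.0]]
ft_force: [0.4, -0.2, 0.1]
grip_width: 0.0857
```

Call:
play_rows --pt "-0.43 0.96 0.05 0 0 0" --pt "-0.43 0.96 0.05 0 0 0" --pt "-0.43 0.96 0.05 0 0 0" --pt "-0.43 0.96 0.05 0 0 0" --pt "-0.43 0.96 0.05 0 0 0" --pt "-0.43 0.96 0.05 0 0 0" --pt "-0.43 0.96 0.05 0 0 0" --pt "-0.43 0.96 0.05 0 0 0" --pt "-0.43 0.96 0.05 0 0 0" --pt "-0.43 0.96 0.05 0 0 0"

```text
t: 2.48
position: [0.3199, 0.3514, 0.2168]
eef_rot: [[0.293, 0.956, -0.012], [0.956, -0.293, -0.017], [-0.02, -0.006, -1.0]]
ft_force: [0.0, -0.1, 0.1]
grip_width: 0.0849
```

Call:
play_rows --pt "-0.43 0.96 0.05 0 0 0" --pt "-0.43 0.96 0.05 0 0 0" --pt "-0.43 0.96 0.05 0 0 0" --pt "-0.43 0.96 0.05 0 0 0" --pt "-0.43 0.96 0.05 0 0 0" --pt "-0.43 0.96 0.05 0 0 0" --pt "-0.43 0.96 0.05 0 0 0" --pt "-0.43 0.96 0.05 0 0 0"

```text
t: 3.15
position: [0.4834, 0.2037, 0.205]
eef_rot: [[0.294, 0.956, -0.015], [0.956, -0.294, -0.018], [-0.022, -0.009, -1.0]]
ft_force: [0.5, 0.5, 0.2]
grip_width: 0.0858
```

```bash
python3 - <<'E'
from h import *
cv2.imwrite("pics/w1.png",capture("wrist"))
E
```

```text
(no output)
```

View pics/w1.png

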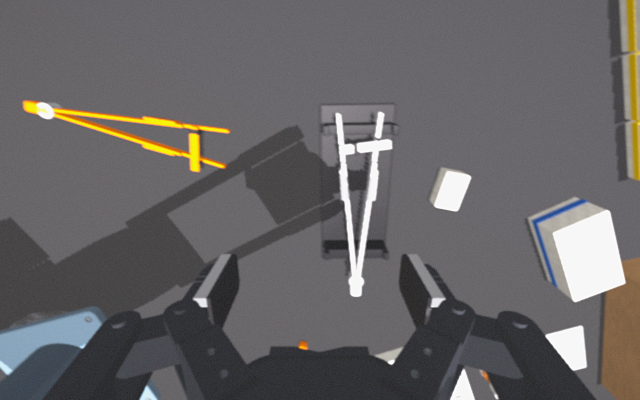

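```bash
python3 - <<'E'
from h import *
im=cv2.imread("pics/w1.png")
cv2.imwrite("pics/w1z.png",cv2.resize(im[100:300,310:410],None,fx=3,fy=3,interpolation=cv2.INTER_CUBIC))
cv2.imwrite("pics/w1y.png",cv2.resize(im[105:205,320:410],None,fx=6,fy=6,interpolation=cv2.INTER_CUBIC))
c=calibration("wrist");o=observe()
np.set_printoptions(precision=4,suppress=True)
R=o["eef_rot"];cp=ray(c,300,200)[0];print("cam in tool",R.T@(cp-o["position"]))
E
```

```text
cam in tool [ 0.0834  0.0002 -0.1343]
```

View pics/w1y.png

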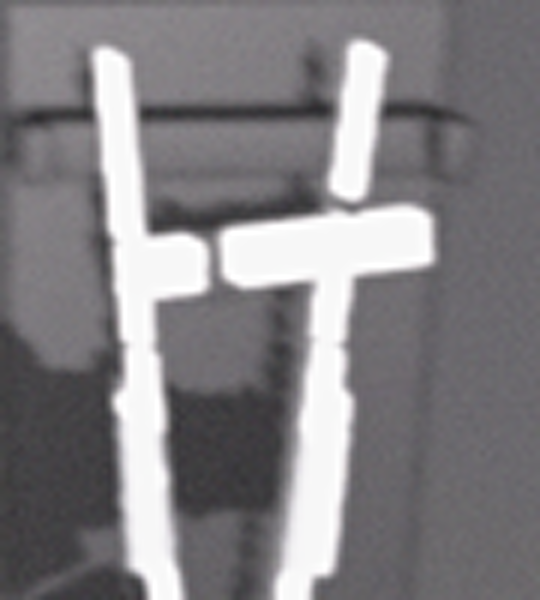

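View pics/w1z.png

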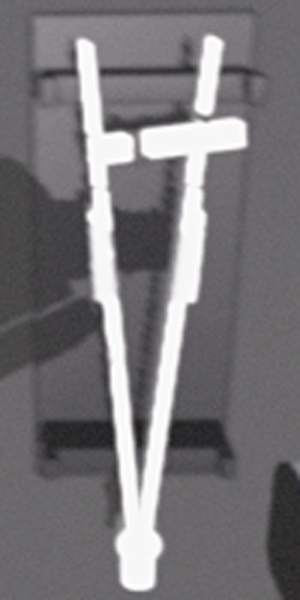

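```bash
python3 - <<'E'
from h import *
c=calibration("wrist");o=observe()
np.set_printoptions(precision=4,suppress=True)
P=lambda x,y,z,s=6,u0=320,v0=105:onplane(c,(x+.5)/s-.5+u0,(y+.5)/s-.5+v0,z)[:2]
a=[P(117,400,.046),P(133,575,.046)];b=[P(350,385,.046),P(333,575,.046)]
m=(sum(a)+sum(b))/4;print(m, np.linalg.norm(sum(a)-sum(b))/2)
tail=P(137,570,.046,3,310,100);tl=P(110,50,.046);tr=P(368,45,.046)
tm=(tl+tr)/2;d=tm-tail;h=np.arctan2(d[1],d[0]);print(np.degrees(h),tail,tl,tr,np.linalg.norm(tl-tr))
for v in (a[0]-a[1],b[0]-b[1],tl-tail): print(np.degrees(np.arctan2(v[1],v[0])))
ex=np.array([np.cos(h),np.sin(h)]);ey=np.array([-ex[1],ex[0]])
rid=P(215,258,.055);pin=P(346,208,.053)
g=m
for n,p in [("rid",rid),("pin",pin),("tl",tl),("tr",tr),("tail",tail)]: print(n,(p-g)@ex,(p-g)@ey)
piv=g-.125*ex
print("to go from tcp",o["position"],(g-o["position"][:2])@o["eef_rot"][:2,:2], np.degrees(np.arctan2(o["eef_rot"][1,0],o["eef_rot"][0,0])))
E
```

```text
[0.5254 0.1807] 0.03875065174442175
74.2734419755863 [0.4878 0.0498] [0.5248 0.2595] [0.5655 0.2477] 0.04228801242842065
79.26706499673448
71.9599144398487
79.97328811125846
rid 0.04270165507647507 0.005102004809241267
pin 0.05007353818998944 -0.016619339785204728
tl 0.07569814829526053 0.02191115885865492
tr 0.07540449242777139 -0.020375833956840353
tail -0.13613812418108778 0.0007676624509072705
to go from tcp [0.4874 0.2005 0.2048] [-0.0077  0.0422] 72.79297795861788
```

Call:
play_rows --pt "-0.05 0.3 0.5 0 0.1 -0.1" --pt "-0.05 0.3 0.5 -0.1 0.1 -0.1" --pt "-0.05 0.3 0.5 0 0.1 -0.1" --pt "-0.05 0.3 0.5 0 0 0" --pt "-0.03 0.2 0.5 0 0 0" --pt "0 0 0.5 0 0 0" --pt "0 0 0.4 0 0 0" --pt "0 0 0 0 0 0" --pt "0 0 0 0 0 0"

```text
t: 3.95
position: [0.5222, 0.1809, 0.1142]
eef_rot: [[0.276, 0.961, 0.002], [0.961, -0.276, 0.003], [0.003, 0.001, -1.0]]
ft_force: [-0.2, -0.6, 0.4]
grip_width: 0.0859
```

```bash
python3 - <<'E'
from h import *
import pickle
c=calibration("wrist");o=observe();im=capture("wrist");o2=observe()
print(o["position"],o2["position"],o["joint_vel"])
pickle.dump((c,o),open("w2.pkl","wb"))
cv2.imwrite("pics/w2.png",im)
E
```

```text
[0.52221614 0.18092292 0.11420124] [0.52204704 0.1809941  0.11425944] [ 0.10431184  0.90518494  1.03743867  0.08881739 -0.37150907  0.10375852]
```

View pics/w2.png

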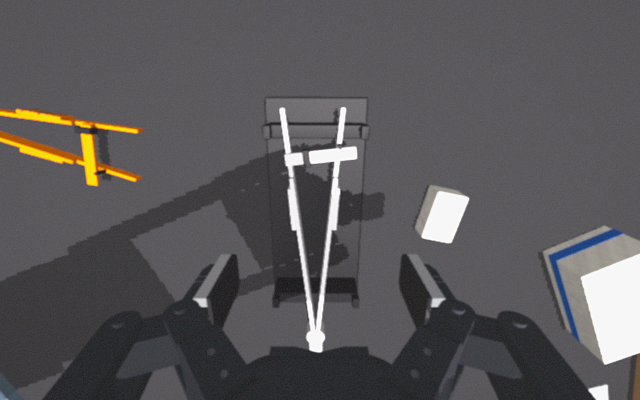

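Tweezers centred between the fingers: tips (283,110)/(343,110), plates ~(293,208)/(335,208), tail (315,343). Measuring.

```bash
python3 - <<'E'
from h import *
im=cv2.imread("pics/w2.png")
cv2.imwrite("pics/w2z.png",cv2.resize(im[100:240,260:380],None,fx=5,fy=5,interpolation=cv2.INTER_CUBIC)[:600])
E
```

```text
(no output)
```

View pics/w2z.png

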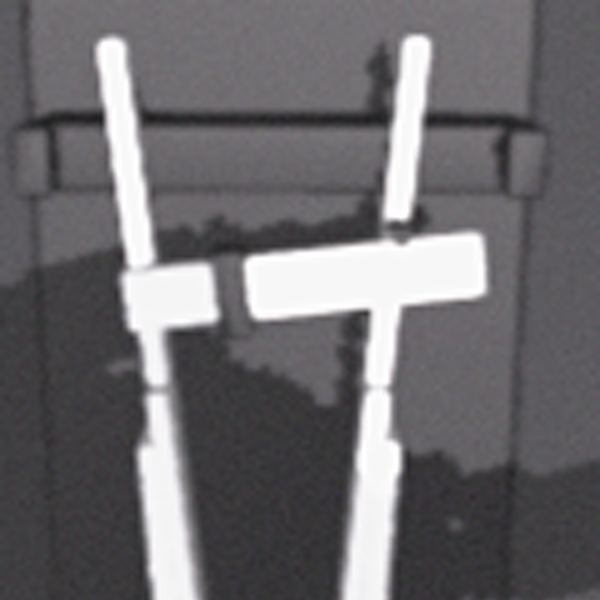

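```bash
python3 - <<'E'
from h import *
import pickle
c,o=pickle.load(open("w2.pkl","rb"))
np.set_printoptions(precision=4,suppress=True)
P=lambda x,y,z,s=5,u0=260,v0=100:onplane(c,(x+.5)/s-.5+u0,(y+.5)/s-.5+v0,z)[:2]
a=P(138,448,.046);b=P(402,440,.046);tl=P(112,40,.046);tr=P(416,38,.046)
tail=onplane(c,315.5,350,.046)[:2]
tm=(tl+tr)/2;h=np.degrees(np.arctan2(*(tm-tail)[::-1]))
ex=np.array([np.cos(np.radians(h)),np.sin(np.radians(h))]);ey=np.array([-ex[1],ex[0]])
print("w",np.linalg.norm(a-b),"tips",np.linalg.norm(tl-tr),"heading",h,"len",np.linalg.norm(tm-tail))
g1=(a+b)/2-.017*ex; g2=tm-.074*ex; g3=tail+.148*ex
print(g1,g2,g3)
g=(g1+g2)/2
for n,p in [("rid",P(231,280,.055)),("pin",P(400,230,.053))]: print(n,(p-g)@ex,(p-g)@ey)
R=o["eef_rot"]
print("go",(g-o["position"][:2])@R[:2,:2],"toolx heading",np.degrees(np.arctan2(R[1,0],R[0,0])))
E
```

```text
w 0.03950022585995289 tips 0.04145884477796008 heading 74.3254994818525 len 0.21410521465513493
[0.52   0.1857] [0.5201 0.1864] [0.5222 0.194 ]
rid 0.042994007225596355 0.004834089094285499
pin 0.04938585286508239 -0.018435048722348225
go [ 0.0043 -0.0035] toolx heading 73.9697598135016
```

Call:
play_rows --pt "0.06 -0.05 0.5 0 0 0" --pt "0.06 -0.05 0.5 0 0 0" --pt "0.05 -0.04 0.5 0 0 0" --pt "0 0 0.5 0 0 0" --pt "0 0 0.5 0 0 0" --pt "0 0 0.5 0 0 0" --pt "0 0 0.2 0 0 0" --pt "0 0 0 0 0 0"

```text
t: 4.67
position: [0.5251, 0.1893, 0.0398]
eef_rot: [[0.273, 0.962, 0.017], [0.962, -0.273, 0.005], [0.01, 0.015, -1.0]]
ft_force: [1.0, 0.3, 0.1]
grip_width: 0.0851
```

Call:
play_rows --pt "-0.07 -0.06 0.25 0.1 -0.06 0" --pt "-0.07 -0.06 0.25 0.08 -0.05 0" --pt "-0.04 -0.03 0 0 0 0" --pt "0 0 0 0 0 0"

```text
t: 5.0
position: [0.5218, 0.1864, 0.0289]
eef_rot: [[0.273, 0.962, 0.002], [0.962, -0.273, 0.0], [0.001, 0.001, -1.0]]
ft_force: [0.1, -0.4, -0.8]
grip_width: 0.0851
```

Call:
play_rows --pt "0 -0.06 0.06 0 0 0" --pt "0 0 0 0 0 0" --pt "0 0 0 0 0 0" --pt "0 0 0 0 0 0" --pt "0 0 0 0 0 0" --pt "0 0 0 0 0 0" --pt "0 0 0 0 0 0" --pt "0 0 0 0 0 0" --grip -0.3 --force 40

```text
t: 5.67
position: [0.5217, 0.187, 0.0296]
eef_rot: [[0.273, 0.962, 0.006], [0.962, -0.273, 0.001], [0.003, 0.005, -1.0]]
ft_force: [-0.1, 0.8, -0.9]
grip_width: 0.0302
```

```bash
python3 - <<'E'
from h import *
import pickle
c=calibration("wrist");o=observe();im=capture("wrist")
print(o["position"],o["grip_width"],o["ft_force"])
pickle.dump((c,o),open("w3.pkl","wb"))
cv2.imwrite("pics/w3.png",im)
E
```

```text
[0.52174602 0.18697    0.02956864] 0.030233191430008546 [-0.11412697  0.7713871  -0.85183463]
```

View pics/w3.png

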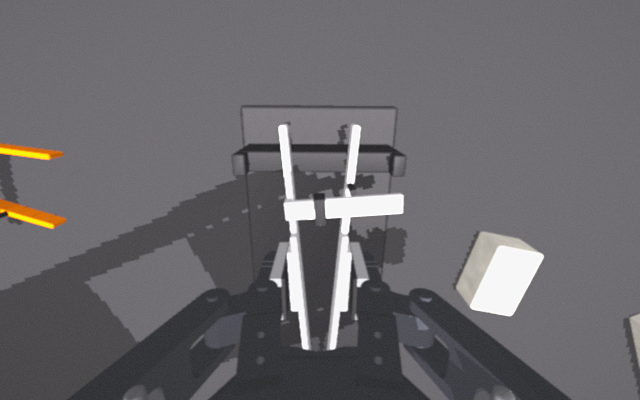

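Call:
play_rows --pt "0 0 0 0 0 0" --pt "0 0 0 0 0 0" --pt "0 0 0 0 0 0" --pt "0 0 -0.2 0 0 0" --pt "0 0 -0.4 0 0 0" --pt "0 0 -0.5 0 0 0" --pt "0 0 -0.6 0 0 0" --pt "0 0 -0.6 0 0 0" --pt "0 0 -0.6 0 0 0" --pt "0 0 -0.6 0 0 0" --grip -0.46

```text
t: 6.55
position: [0.5181, 0.1863, 0.12]
eef_rot: [[0.273, 0.962, -0.003], [0.962, -0.273, -0.0], [-0.001, -0.003, -1.0]]
ft_force: [0.6, -0.2, -1.1]
grip_width: 0.0228
```

```bash
python3 - <<'E'
from h import *
import pickle
c=calibration("wrist");o=observe();im=capture("wrist")
print(o["t"],o["position"],o["grip_width"],o["ft_force"])
pickle.dump((c,o),open("w4.pkl","wb"))
cv2.imwrite("pics/w4.png",im)
E
```

```text
6.55 [0.51807248 0.18632979 0.11998321] 0.02282181288441299 [ 0.64209881 -0.24928156 -1.07638622]
```

View pics/w4.png

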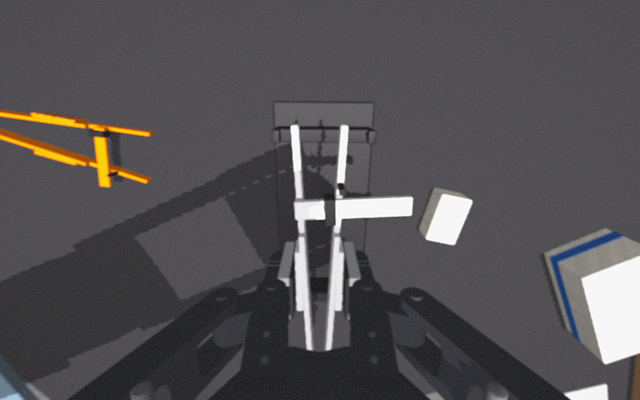

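Call:
play_rows --pt "-0.3 0.1 0 0 0 0" --pt "-0.6 0.2 0 0 0 0" --pt "-0.9 0.27 0 0 0 0" --pt "-0.95 0.28 0 0 0 0" --pt "-0.95 0.28 0 0 0 0" --pt "-0.95 0.28 0 0 0 0" --pt "-0.95 0.28 0 0 0 0" --pt "-0.95 0.28 0 0 0 0" --pt "-0.95 0.28 0 0 0 0" --pt "-0.95 0.28 0 0 0 0"

```text
t: 7.43
position: [0.5208, -0.0416, 0.1216]
eef_rot: [[0.264, 0.965, 0.002], [0.965, -0.264, 0.002], [0.003, 0.001, -1.0]]
ft_force: [-0.0, 0.1, -0.0]
grip_width: 0.023
```

Call:
play_rows --pt "-0.95 0.27 0.1 0 0 0" --pt "-0.95 0.27 0.1 0 0 0" --pt "-0.95 0.27 0.1 0 0 0" --pt "-0.95 0.27 0.1 0 0 0" --pt "-0.95 0.27 0.1 0 0 0" --pt "-0.95 0.27 0.1 0 0 0" --pt "-0.8 0.24 0.1 0 0 0" --pt "-0.6 0.17 0.1 0 0 0" --pt "-0.4 0.12 0.1 0 0 0" --pt "-0.2 0.06 0 0 0 0"

```text
t: 8.27
position: [0.5144, -0.2597, 0.0908]
eef_rot: [[0.27, 0.963, -0.007], [0.963, -0.27, 0.005], [0.002, -0.008, -1.0]]
ft_force: [0.0, 0.6, -1.1]
grip_width: 0.0233
```

Call:
play_rows --pt "0 0 0 0 0 0" --pt "0 0 0 0 0 0" --pt "0 0 0 0 0 0" --pt "0 0 0 0 0 0"

```text
t: 8.6
position: [0.5133, -0.2587, 0.0897]
eef_rot: [[0.271, 0.963, -0.009], [0.963, -0.27, 0.007], [0.004, -0.011, -1.0]]
ft_force: [0.1, -0.1, -0.8]
grip_width: 0.0232
```

```bash
python3 - <<'E'
from h import *
import pickle
c=calibration("wrist");o=observe();im=capture("wrist")
print(o["t"],o["position"],o["grip_width"],o["ft_force"])
pickle.dump((c,o),open("w5.pkl","wb"))
cv2.imwrite("pics/w5.png",im)
cv2.imwrite("pics/w5z.png",cv2.resize(im[100:240,250:410],None,fx=5,fy=5,interpolation=cv2.INTER_CUBIC)[:600])
E
```

```text
8.6 [ 0.51327603 -0.25870618  0.08970388] 0.02324618218372116 [ 0.07347043 -0.05758702 -0.83007986]
```

View pics/w5.png

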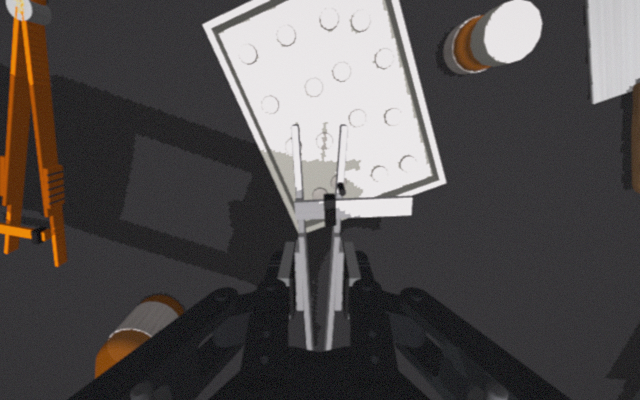

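View pics/w5z.png

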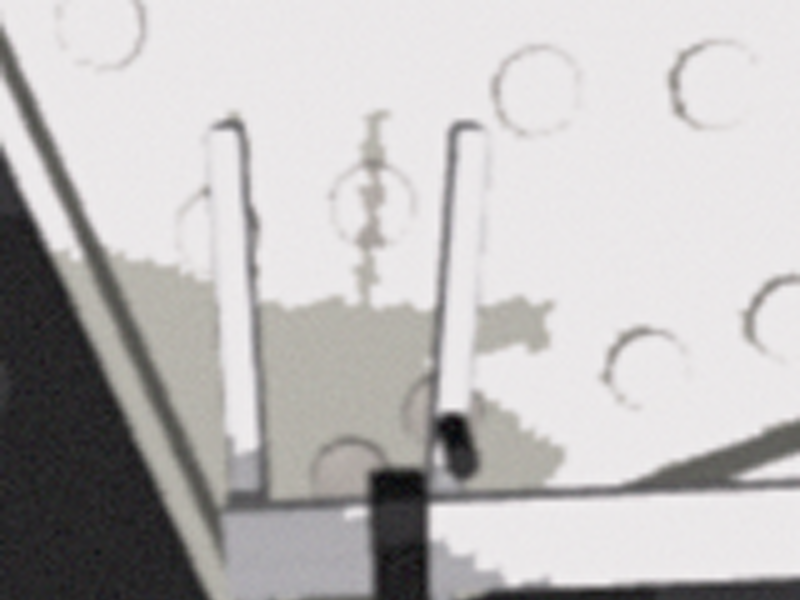

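Call:
play_rows --pt "0.03 0.1 -0.05 -0.06 0 0" --pt "0.03 0.1 -0.05 -0.06 0 0" --pt "0.03 0.1 -0.05 0 0 0" --pt "0 0.05 -0.05 0 0 0" --pt "0 0 0 0 0 0" --pt "0 0 0 0 0 0" --pt "0 0 0 0 0 0" --pt "0 0 0 0 0 0" --grip -0.52

```text
t: 9.32
position: [0.5247, -0.2562, 0.0966]
eef_rot: [[0.266, 0.964, 0.004], [0.964, -0.266, 0.003], [0.004, 0.003, -1.0]]
ft_force: [-0.6, 0.0, -0.6]
grip_width: 0.021
```

```bash
python3 - <<'E'
from h import *
import pickle
c=calibration("wrist");o=observe();im=capture("wrist")
print(o["t"],o["position"],o["grip_width"],o["ft_force"])
pickle.dump((c,o),open("w6.pkl","wb"))
cv2.imwrite("pics/w6.png",im)
cv2.imwrite("pics/w6z.png",cv2.resize(im[160:240,290:370],None,fx=7,fy=7,interpolation=cv2.INTER_CUBIC))
cv2.imwrite("pics/top6.png",capture("top"))
cv2.imwrite("pics/side6.png",capture("side"))
E
```

```text
9.3167 [ 0.5246844  -0.25620491  0.09658281] 0.020991909417953394 [-0.59335516  0.04745735 -0.62547923]
```

View pics/w6.png

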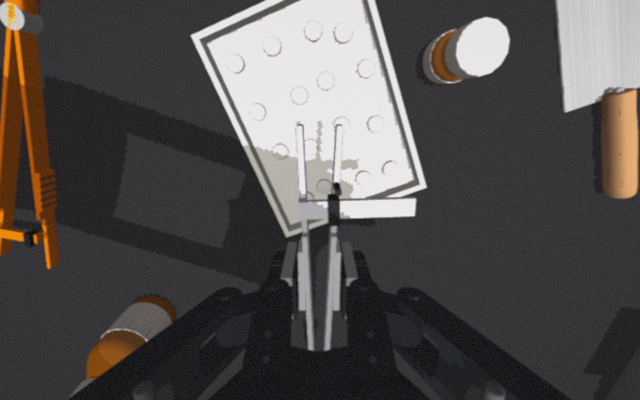

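View pics/w6z.png

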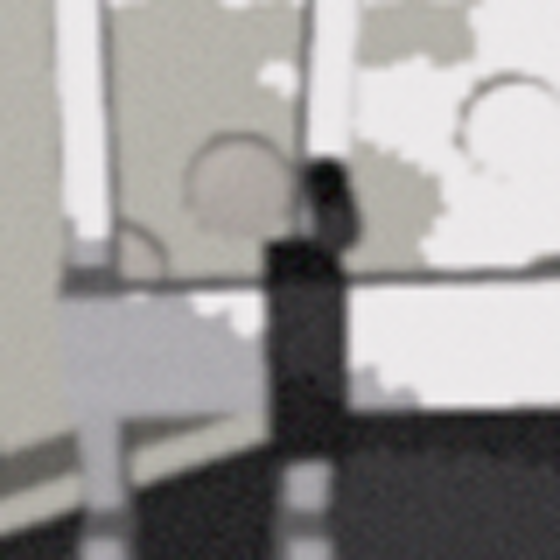

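View pics/side6.png

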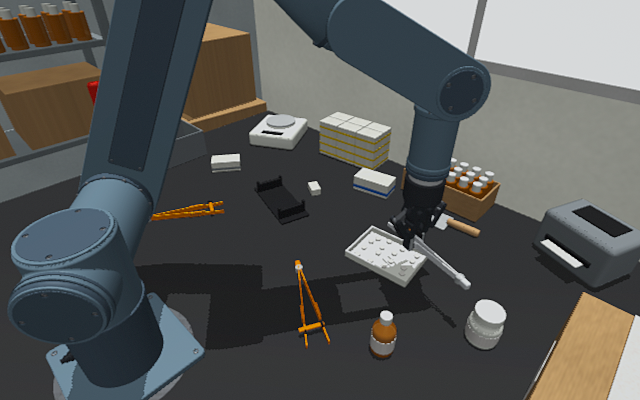

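```bash
cat > m.py <<'E'
from h import *
import pickle,sys
np.set_printoptions(precision=4,suppress=True)
def meas(f,rl,rr,pin,b0,b1,s=7,u0=290,v0=160):
    c,o=pickle.load(open(f,"rb"));z0=o["position"][2]+.0024
    P=lambda q,h:onplane(c,(q[0]+.5)/s-.5+u0,(q[1]+.5)/s-.5+v0,z0+h)[:2]
    hb=.0205
    B0,B1=P(b0,hb),P(b1,hb);by=(B0-B1)/np.linalg.norm(B0-B1)
    L,R=P(rl,.023),P(rr,.023);p=P(pin,.021)
    print("rider w",(L-R)@by,"pin y rel rider",(p-(L+R)/2)@by, "bar heading",np.degrees(np.arctan2(by[1],by[0])))
    T=o["eef_rot"];print("toolx",np.degrees(np.arctan2(T[1,0],T[0,0])))
if __name__=="__main__":
    meas("w6.pkl",(270,340),(346,340),(338,235),(70,287),(555,270))
    c,o=pickle.load(open("w6.pkl","rb"));z0=o["position"][2]+.0024
    for q in [(300,126),(339,126)]: print("tip",onplane(c,*q,z0+.014))
    cs=[onplane(c,*q,.018) for q in [(193,37),(427,187),(290,236)]];print(cs,(cs[0]+cs[1])/2)
E
python3 m.py
```

```text
rider w 0.00447443599852898 pin y rel rider -0.001983566832906991 bar heading 166.6254025315566
toolx 74.55183560258118
tip [ 0.537  -0.1836  0.113 ]
tip [ 0.5522 -0.1878  0.113 ]
[array([ 0.4773, -0.1154,  0.018 ]), array([ 0.6121, -0.2608,  0.018 ]), array([ 0.4957, -0.2727,  0.018 ])] [ 0.5447 -0.1881  0.018 ]
```

View pics/top6.png

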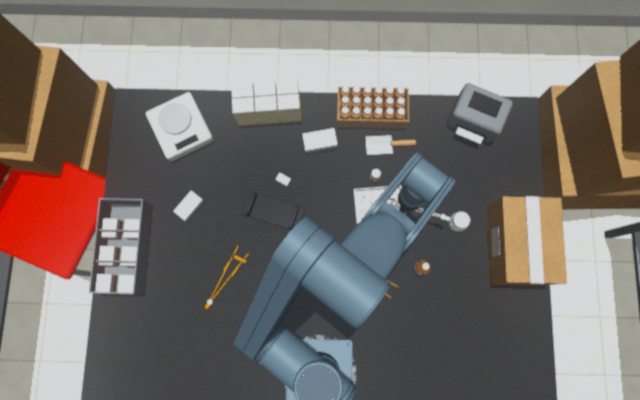

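Call:
play_rows --pt "0 0 0 0 0 0" --pt "0 0 0 0 0 0" --pt "0 0 0 0 0 0" --pt "0 0 -0.05 0 0 0" --pt "0 0 0 0 0 0" --pt "0 0 0 0 0 0" --grip -0.555

```text
t: 9.97
position: [0.5242, -0.2564, 0.0976]
eef_rot: [[0.267, 0.964, 0.003], [0.964, -0.267, 0.003], [0.004, 0.002, -1.0]]
ft_force: [0.2, -0.4, -0.8]
grip_width: 0.0189
```

```bash
python3 - <<'E'
from h import *
import pickle
c=calibration("wrist");o=observe();im=capture("wrist")
print(o["t"],o["position"],o["grip_width"],o["ft_force"])
pickle.dump((c,o),open("w7.pkl","wb"))
cv2.imwrite("pics/w7.png",im)
cv2.imwrite("pics/w7z.png",cv2.resize(im[160:240,290:370],None,fx=7,fy=7,interpolation=cv2.INTER_CUBIC))
E
```

```text
9.9667 [ 0.52417536 -0.2563715   0.09758448] 0.018882167188497296 [ 0.20798742 -0.44233676 -0.839808  ]
```

View pics/w7z.png

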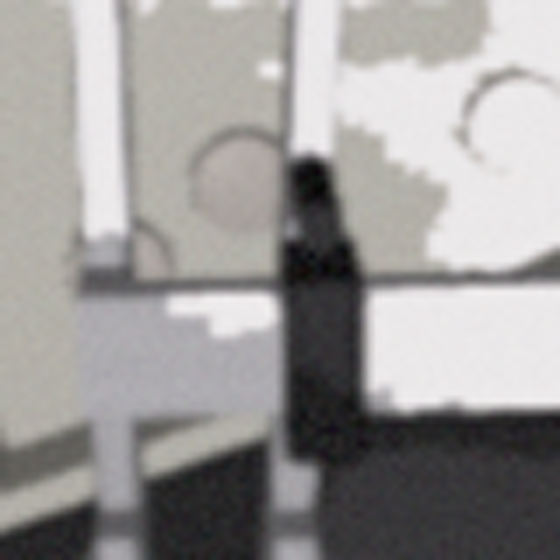

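```bash
python3 - <<'E'
from m import *
for px in (316,320,324): meas("w7.pkl",(286,350),(363,350),(px,232),(85,285),(555,280))
E
```

```text
rider w 0.004543998583618665 pin y rel rider 0.0004417492708328043 bar heading 165.12142786101035
toolx 74.51808434702778
rider w 0.004543998583618665 pin y rel rider 0.00020621931192133726 bar heading 165.12142786101035
toolx 74.51808434702778
rider w 0.004543998583618665 pin y rel rider -2.931294844657971e-05 bar heading 165.12142786101035
toolx 74.51808434702778
```

Call:
play_rows --pt "0 0 0 0 0 0" --pt "0 0 0 0 0 0" --pt "0 0 0 0 0 0" --pt "0 0 0 0 0 0" --pt "0 0 0 0 0 0" --pt "0 0 0 0 0 0" --pt "0 0 0 0 0 0" --pt "0 0 0 0 0 0" --pt "0 0 0 0 0 0" --pt "0 0 0 0 0 0"

```text
t: 10.85
position: [0.5242, -0.2563, 0.0976]
eef_rot: [[0.267, 0.964, 0.003], [0.964, -0.267, 0.003], [0.004, 0.002, -1.0]]
ft_force: [-1.0, -0.0, -1.2]
grip_width: 0.0194
```

Call:
play_rows --pt "0 0 0 0 0 0" --pt "0 0 0 0 0 0" --pt "0 0 0 0 0 0" --pt "0 0 0 0 0 0" --pt "0 0 0 0 0 0"

```text
t: 11.27
position: [0.5242, -0.2563, 0.0976]
eef_rot: [[0.267, 0.964, 0.003], [0.964, -0.267, 0.003], [0.004, 0.002, -1.0]]
ft_force: [0.8, 0.4, 0.1]
grip_width: 0.019
```

```bash
python3 - <<'E'
from h import *
import pickle
c=calibration("wrist");o=observe();im=capture("wrist")
print(o["t"],o["position"],o["grip_width"],o["ft_force"],o["joint_vel"])
pickle.dump((c,o),open("w8.pkl","wb"))
cv2.imwrite("pics/w8.png",im)
cv2.imwrite("pics/w8z.png",cv2.resize(im[160:240,290:370],None,fx=7,fy=7,interpolation=cv2.INTER_CUBIC))
s=capture("side")
cv2.imwrite("pics/side8.png",cv2.resize(s[200:310,330:490],None,fx=5,fy=5,interpolation=cv2.INTER_CUBIC))
E
```

```text
11.2667 [ 0.52424552 -0.25632738  0.09762271] 0.01897764980034139 [0.82850605 0.41244906 0.05772362] [ 0.05213243  0.01628667 -0.01423603 -0.03734772 -0.02460577 -0.04668262]
```

View pics/w8z.png

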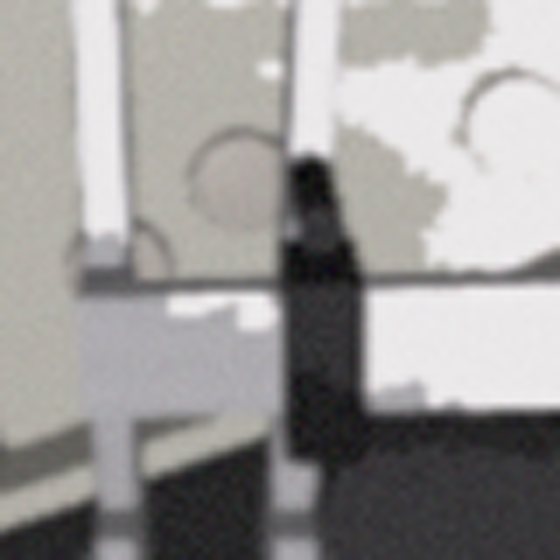

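View pics/side8.png

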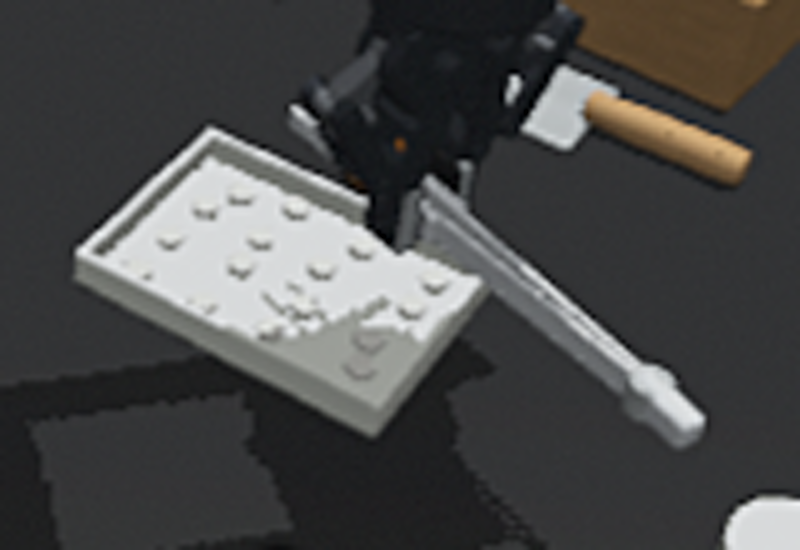

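View pics/w8.png

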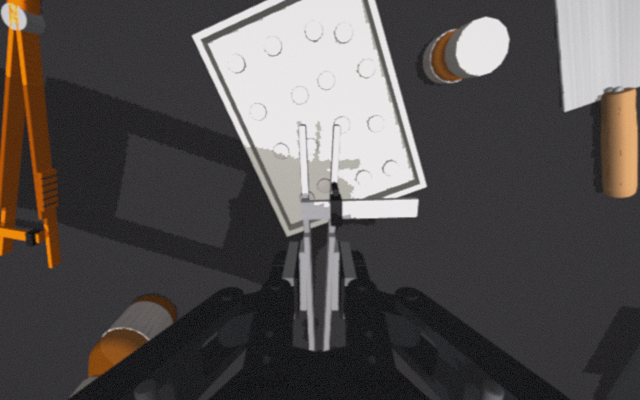

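```bash
python3 - <<'E'
from h import *
c=calibration("side")
for z in (.08,.107,.13): print(z,proj(c,(.485,-.399,z)))
print(close_job())
E
```

```text
0.08 [465.54495002 295.96663044]
0.107 [468.85901657 285.99337074]
0.13 [471.80315007 277.13337725]
the job is handed in; nothing more can be done
None
```

I lifted the tweezers off their rest and carried them over the counting tray. I squeezed them until the pointer pin stood beside the gauge rider, and handed the job in with the gripper still holding them. The job report gives no verdict, so what follows is from my own last checks.

- **Pointer and rider:** the pin measured about 0.2 mm from the rider's middle; 2.5 mm is allowed. A second wrist picture 1.3 s later looked the same, and I did not re-measure it.
- **Grip:** finger opening was steady at 19.0–19.4 mm, and the arm was at rest.
- **Tips over the tray:** the tips' midpoint measured (0.545, −0.186) m against the tray middle at about (0.544, −0.188) m. That was taken 2 s before hand-in; the tool moved less than 1 mm afterwards.
- **Height:** about 10 to 11 cm above the table.
- **Level:** tool tilt was under 0.5°. In the side view the tail sat about 10 mm higher than a perfectly level pose would predict. That is roughly 4°, within the 15° limit, though my pixel reading is only good to a few millimetres.
- **Other objects:** nothing in the pictures shows another object moved or touched.

One reading disagreed with the plan. From the relaxed tweezers I expected the gap to be right at an opening of about 21.4 mm. It took 19.0 mm, so I trusted the pin-to-rider view instead.

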